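# Reset the tripped breaker behind the guard cover

## Robot

A 7-joint arm with a two-finger parallel gripper is mounted at the origin on the work surface. World frame = base frame: x ahead of the robot, y to its left, z up, the work surface at z = 0. Lengths are in mm, angles in rad, forces in N, time in s.
With the tool pointing down it reaches from about 400 to 900 mm from the base axis. Payload 5.6 kg.
Tool frame: the origin (TCP) lies midway between the tips of the shut fingers; the grasp point (between the pads) lies 19 mm behind it; x points along the fingers, y is the direction in which the jaws open and shut, and the axes are right-handed (so a half turn about x gives the same grasp; the last joint's range is limited). The gripper opens to 92 mm and grips with 3 to 60 N. Pads are 20 mm wide; open, the fingers measure 128 mm over their backs; the gripper's body (75 mm by 189 mm) begins 69 mm behind the grasp point.
Start: joints at [1.238, 0.468, -0.012, 1.603, 0.006, 1.071, -0.056], TCP at [185.702, -622.915, 214.592] pointing down, gripper open.
Joint ranges: [-2.53, 2.53], [-0.31, 2.02], [-1.57, 1.55], [0.28, 2.44], [-1.29, 4.43], [0.15, 1.84], [-2.92, 2.92]. Speed limits (rad/s): [2.57, 2.57, 3.14, 3.14, 3.14, 3.14, 3.14].

## Interface

Orientations are given as a rotation vector (axis times angle).
In Python, from cell import robot, grip, kin, viewer gives the robot as it stands. Calls block until the motion is done:
- robot.movep(position, orientation): joint-space move of the TCP to a pose.
- robot.servo_line(position, feed=150, rotation=None): straight line of the TCP; rotation=None keeps the orientation; feed is the mean speed in mm/s.
- robot.goto_joints(angles): joint-space move.
- grip(opening, newtons=None): opening from 0.0 (shut) to 1.0 (fully open); newtons is the grip in N (None keeps the last); returns when the fingers have stopped.
- robot.hold(seconds).
- kin.ik(position, orientation): joint angles nearest the present ones, or None.
- robot.observe(): the state.
- viewer.read_camera(name): name is "side" or "top" or "wrist"; returns the picture (400x640x3 uint8, red, green, blue); there is no depth.
- viewer.camera_info(name): a dict with "camera_matrix" (3x3 intrinsics, pixels), "R" (3x3) and "t" (3): a world point X has camera coordinates R X + t. Camera axes: x right, y down, z forward; pixel columns grow to the right and rows downward; lengths in mm; the calibration is good to about 2 mm. A picture is of the moment at which its call begins: read the wrist's pose just before it. camera_info takes no time and is no camera call; for the wrist camera it gives the pose at the moment of the call.
A pose or a line that the arm cannot do raises robot.IKError and nothing moves.
- robot.job_done(): hands the job in, once; it reports no verdict.
Trained networks look in the newest picture that a camera, given by its name, has taken for a name from the list of things; names that differ only in an ending like _2 or _b are one class to them, and where a whole thing is asked for, a point or a joint stands for the part that bears it (a point fixed in the world has none). Each returns a list of dicts, best first, with "confidence" (0 to 1); they miss things now and then, are a little off and sometimes report something else, mostly with a low value. They report only what shows in the picture. A call takes as long as a camera call.
- viewer.silhouettes(name, camera): "mask" (400x640 bool, what is visible of it).
- viewer.pinpoint(name, camera): "at" ([x, y, z] in mm, in the coordinates of the camera as it stood for that picture, good to about 4 mm: a listed point, or the origin of a listed thing).
The state is a dict: "t": time; "joints": joint angles; "joint_velocities": joint speeds; "joint_torque": joint torques, N m; "tcp_pos": TCP position; "tcp_rot": TCP orientation; "contact_force": force on the tool from outside, world axes, zero at the start; "wrist_torque": the same for the moment, N m; "grip_width": opening from 0.0 (shut) to 1.0 (fully open).
Only numpy, scipy, OpenCV 4.12 (cv2) and the standard library are available. Lean on these libraries where they do the work, as an engineer would, in place of code of your own. Each camera call takes 0.05 s, during which the arm holds its last target. There are 200 camera calls.

## Task

One of the three breakers in the sloping bench supply box has tripped: its lever stands half-way between off (towards the low edge of the box) and on (towards the high edge). Reach through that lever's window in the guard cover with the fingertips and reset the breaker as usual: push the lever fully to off, then fully to on, and withdraw. Do not touch the guard cover, and leave the other two levers and the things standing on the bench as they are.

Things in the scene. Friction and masses are not known exactly. Their poses are not given: they have to be found in the camera images.
- supply_box: Bench supply box, light grey painted steel, fixed to the bench, 222 mm deep (x), 354 mm wide (y; 400 mm over its low fixing feet), its face sloping up from 95 mm at the low edge to 155 mm at the high edge. Origin: centre of its underside; z up, x from the low edge to the high edge.
- guard_cover: Steel guard cover, the box's sloping face (0.26 rad), 230 x 354 mm, three windows edged in black rubber. Origin: in its upper face, centre of the middle window; z outward normal, x up the slope, y across. Window centres x = 0, y = -104, 0, +104 mm; clear opening 140 mm (x) by 66 mm (y); 6 mm thick at the edges. Pilot lamps stand 7 mm proud at x = +94 mm. Must not be touched.
- lever_a (a joint): Black lever of one of three equal breakers; any may sit in any window. Rad about a hinge parallel to guard_cover y: 0 = fully off (leans 0.35 rad from the cover's normal to the low edge, -x of guard_cover), 0.70 = fully on (leans 0.35 rad to the high edge, +x), between 0.28 and 0.42 = tripped. Steady friction, about 5 N at the tip; hard stops at both ends; stays where it is left.
- tip_a (a point): Centre of lever_a's end face, 46 mm from its hinge; lever 26 mm wide (guard_cover y), 12 mm thick at the end. The hinge lies 58 mm below the cover's face under the window's centre, so upright the end is 12 mm below the face. The breaker's flat nose is 40 mm below the face: fingertips 30 mm below it push the lever well and clear the nose.
- lever_b (a joint): Black lever of one of three equal breakers; any may sit in any window. Rad about a hinge parallel to guard_cover y: 0 = fully off (leans 0.35 rad from the cover's normal to the low edge, -x of guard_cover), 0.70 = fully on (leans 0.35 rad to the high edge, +x), between 0.28 and 0.42 = tripped. Steady friction, about 5 N at the tip; hard stops at both ends; stays where it is left.
- tip_b (a point): Centre of lever_b's end face, 46 mm from its hinge; lever 26 mm wide (guard_cover y), 12 mm thick at the end. The hinge lies 58 mm below the cover's face under the window's centre, so upright the end is 12 mm below the face. The breaker's flat nose is 40 mm below the face: fingertips 30 mm below it push the lever well and clear the nose.
- lever_c (a joint): Black lever of one of three equal breakers; any may sit in any window. Rad about a hinge parallel to guard_cover y: 0 = fully off (leans 0.35 rad from the cover's normal to the low edge, -x of guard_cover), 0.70 = fully on (leans 0.35 rad to the high edge, +x), between 0.28 and 0.42 = tripped. Steady friction, about 5 N at the tip; hard stops at both ends; stays where it is left.
- tip_c (a point): Centre of lever_c's end face, 46 mm from its hinge; lever 26 mm wide (guard_cover y), 12 mm thick at the end. The hinge lies 58 mm below the cover's face under the window's centre, so upright the end is 12 mm below the face. The breaker's flat nose is 40 mm below the face: fingertips 30 mm below it push the lever well and clear the nose.
- microscope: Purple school microscope standing on the bench, 335 mm tall, foot 170 by 140 mm; bystander. Origin: centre of its underside.
- cup: Lidded cardboard coffee cup, 101 mm tall, 79 mm across the lid; bystander. Origin: centre of its underside.
- slide_box: Blue plastic box for microscope slides, 98 by 82 by 35 mm; bystander. Origin: centre of its underside.
- oil_bottle: Amber bottle of immersion oil with a black cap, 32 mm across, 70 mm tall; bystander. Origin: centre of its underside.

How it is judged (in metres and radians):
On the way, in this order (a step that is already met when the one before it is completed fails the run):
1. the tripped lever is pushed fully to off (value of joint lever_a below 0.08 rad), for 0.1 s.
2. then the same lever is pushed fully to on (value of joint lever_a above 0.62 rad), for 0.2 s.
At the end, for the whole second after the job is handed in: The lever that was tripped has been fully off and now rests fully on (within 0.08 rad of its stop); the other two levers are still fully on and fully off, as found (within 0.08 rad); microscope, cup, slide box and bottle stand within 20 mm of where they were (value of joint each of lever_a, lever_b above 0.62 rad and value of joint lever_c below 0.08 rad and distance of each of microscope, cup, slide_box, oil_bottle from where it was at the start of the episode below 0.02 m and velocity of joint lever_a between -0.05 and 0.05 rad/s); the robot touches nothing.
It fails at once if the guard cover is touched (over 0.5 N) (contact force between any of the fingers, the arm and guard_cover above 0.5 N).
It fails at once if another breaker's lever is moved off its stop (not (value of joint lever_b above 0.62 rad and value of joint lever_c below 0.08 rad)).
It fails at once if a thing on the bench is lifted or moved by 20 mm (not (distance of each of microscope, cup, slide_box, oil_bottle from where it was at the start of the episode below 0.02 m)).
It also fails if it takes over 54 s, if anything falls off the work surface, if the arm or the gripper's body presses on something with over 40 N, if the wrist force passes 120 N, or if a joint passes its speed limit or range.

## Working session

There is one attempt and no reset: what is moved stays moved. The work goes in short steps, each a Python script; the robot and the scene stay as the last script left them, time stands still between calls to the robot, and variables do not carry over. Pictures are saved under pics/ and viewed, about 8 in all and at most 12, crops included, and the job is handed in when it is done.

```bash
mkdir -p pics; ls; cat > h.py <<'E'
from cell import robot, grip, kin, viewer
import numpy as np, cv2
from scipy.spatial.transform import Rotation as R
def w(cam,p):
    c=viewer.camera_info(cam); return np.array(c["R"]).T@(np.array(p)-np.array(c["t"]))
def px(cam,X):
    c=viewer.camera_info(cam); q=np.array(c["camera_matrix"])@(np.array(c["R"])@np.array(X)+np.array(c["t"])); return q[:2]/q[2]
def save(img,n): cv2.imwrite("pics/"+n,cv2.cvtColor(img,cv2.COLOR_RGB2BGR))
E
python3 - <<'E'
from h import *
np.set_printoptions(precision=1,suppress=True)
ims=[]
for cam in ["top","side"]:
    im=viewer.read_camera(cam); save(im,cam+"0.png")
    print(cam,w(cam,[0,0,0]))
    for n in ["guard_cover","supply_box","tip_a","microscope","cup","slide_box","oil_bottle"]:
        for d in viewer.pinpoint(n,cam): 
            X=w(cam,d["at"]); print(cam,n,round(d["confidence"],2),X,px(cam,X))
print(robot.observe())
E
```

```text
pics
top [ 487.2  107.2 1175.7]
top guard_cover 0.88 [559.3  26.4 124.2] [340.2 210. ]
top guard_cover 0.46 [599.  275.   -1.1] [253.8 198. ]
top supply_box 0.76 [555.5  25.1  -0.8] [337.3 214.1]
top tip_a 0.54 [587.1 -72.6 112.3] [376.4 200.7]
top tip_a 0.47 [567.6  23.3 112.5] [341.  207.2]
top tip_a 0.41 [535.8 128.5 106.8] [301.9 218.4]
top tip_a 0.19 [599.6 278.8   0.3] [252.5 197.7]
top microscope 0.78 [496.5 429.3  -0.7] [200.1 231.5]
top cup 0.59 [ 645.2 -222.7    1.4] [419.8 185.8]
top cup 0.19 [493.8 430.8  -0.8] [199.6 232.4]
top slide_box 0.59 [ 493.5 -255.5   -0.3] [430.9 236.5]
top oil_bottle 0.5 [603.4 280.3  -0.2] [252.  196.4]
side [ 478.4 1255.4  747.9]
side guard_cover 0.77 [554.6  24.9 122.3] [335.4 188.3]
side microscope 0.6 [500.3 430.1  -1.5] [344.4 311. ]
side slide_box 0.51 [ 496.4 -253.5   -1.1] [355.5 185.1]
side oil_bottle 0.48 [600.1 271.9  -1.7] [311.2 268.4]
{'t': 0.8, 'joints': array([ 1.2,  0.5, -0. ,  1.6,  0. ,  1.1, -0.1]), 'joint_velocities': array([ 0., -0., -0.,  0., -0., -0.,  0.]), 'joint_torque': array([ -0. , -52. ,  -0. , -24.4,  -0.1,   0. ,   0. ]), 'tcp_pos': array([ 185.7, -622.9,  214.6]), 'tcp_rot': array([ 2.1,  0.3, -2.1]), 'contact_force': array([ 0.2, -0.1, -0.2]), 'wrist_torque': array([0.1, 0.1, 0. ]), 'grip_width': 1.0005747078974276}
```

View pics/top0.png

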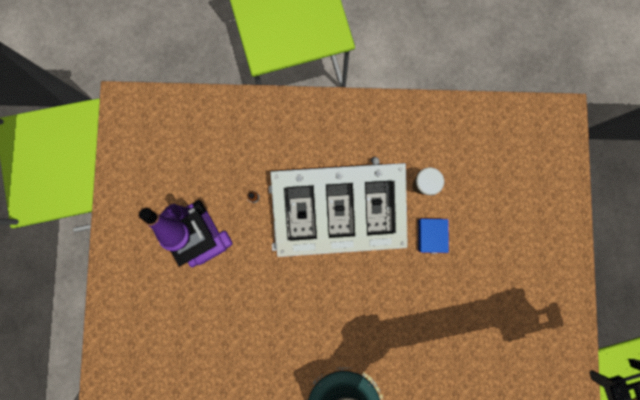

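View pics/side0.png

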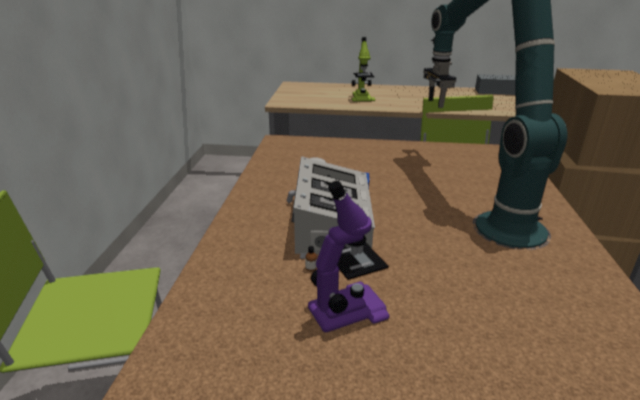

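Top picture: the three windows are at about (301,212), (339,208) and (379,206). The networks' estimates agree with this. Next I look from the wrist along the cover normal.

```bash
cat >> h.py <<'E'
def frame(yaw,s=0.26):
    Rc=R.from_euler("z",yaw)*R.from_euler("y",-s)   # cover axes in world
    return Rc.as_matrix()
def tool(yaw,jaw="x",sgn=1):
    C=frame(yaw); x=-C[:,2]; y=(C[:,0] if jaw=="x" else C[:,1])*sgn
    return R.from_matrix(np.c_[x,y,np.cross(x,y)]).as_rotvec()
E
python3 - <<'E'
from h import *
np.set_printoptions(precision=2,suppress=True)
yaw=0.0; O=np.array([557,26,123.])
C=frame(yaw); n=C[:,2]
p=O+n*250
for j in "xy":
    for s in (1,-1):
        print(j,s,kin.ik(p,tool(yaw,j,s)),kin.ik(O+n*-30,tool(yaw,j,s)))
q=robot.observe(); print(q["tcp_rot"],R.from_rotvec(q["tcp_rot"]).as_matrix())
robot.servo_line(np.array(q["tcp_pos"])+[0,0,200],feed=200)
for j,s in (("y",1),("y",-1),("x",1),("x",-1)):
    if kin.ik(p,tool(yaw,j,s)) is not None:
        print("go",j,s); robot.movep(p,tool(yaw,j,s)); break
robot.hold(.3)
im=viewer.read_camera("wrist"); save(im,"w1.png"); c="wrist"
print(robot.observe()["t"],w(c,[0,0,0]))
for nme in ["guard_cover","tip_a"]:
    for d in viewer.pinpoint(nme,c):
        X=w(c,d["at"]); print(nme,round(d["confidence"],2),X,px(c,X))
E
```

```text
x 1 [ 0.86 -0.06 -0.94  1.91 -0.03  1.   -0.06] [ 0.36  0.46 -0.58  2.08  0.63  0.49 -0.68]
x -1 [-1.31 -0.3   0.98  2.    0.37  1.08  2.68] [ 0.84  0.89 -1.33  2.06  1.28  0.97  2.02]
y 1 [ 0.78 -0.06 -0.86  1.92 -0.03  1.    1.5 ] [ 0.42  0.48 -0.66  2.08  0.7   0.51  0.84]
y -1 [ 0.81 -0.06 -0.89  1.91 -0.03  1.   -1.64] [ 0.23  0.42 -0.42  2.09  0.49  0.45 -2.13]
[ 2.07  0.3  -2.07] [[ 0.    0.29 -0.96]
 [-0.   -0.96 -0.29]
 [-1.    0.    0.  ]]
go y 1
4.8417 [373.6   26.01 509.33]
tip_a 0.81 [582.98 -75.46 115.88] [239.83 186.85]
tip_a 0.79 [566.46  23.76 111.59] [312.25 174.5 ]
tip_a 0.52 [538.74 127.69 102.26] [390.02 152.61]
```

View pics/w1.png

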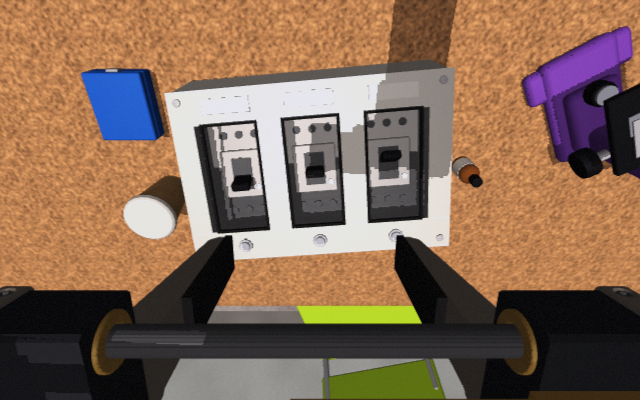

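The wrist picture has its lower edge towards +x, the high side. Windows are at about (236,178), (313,172) and (396,164). The levers are at (241,183), (314,172) and (389,155). The lamps are at (246,245), (320,240) and (396,236). I'll fit the cover pose and draw it over the picture.

```bash
python3 - <<'E'
from h import *
from scipy.optimize import least_squares
np.set_printoptions(precision=2,suppress=True)
img=np.array([[199,124],[256,122],[269,229],[213,233],[282,118],[339,113],[345,224],[292,228],[366,111],[422,107],[427,218],[368,222],[246,245],[320,240],[396,236]],float)
ci=viewer.camera_info("wrist");K,Rm,t=[np.array(ci[k]) for k in("camera_matrix","R","t")]
P=lambda X:(lambda q:q[:,:2]/q[:,2:])((X@Rm.T+t)@K.T)
def loc(a,b):
    L=[]
    for y in(-104,0,104): L+=[[-a,y-b,0],[-a,y+b,0],[a,y+b,0],[a,y-b,0]]
    return np.array(L+[[94,y,5] for y in(-104,0,104)],float)
def pts(p): return loc(p[4],p[5])@frame(p[3]).T+p[:3]
f=lambda p:(P(pts(p))-img).ravel()
s=least_squares(f,[557,26,123,.05,72,35],loss="soft_l1")
p=s.x; print(p,np.abs(s.fun).reshape(-1,2))
np.save("p.npy",p[:4])
C=frame(p[3])
for n,X in dict(a=[582.98,-75.46,115.88],b=[566.46,23.76,111.59],c=[538.74,127.69,102.26]).items(): print(C.T@(np.array(X)-p[:3]))
im=cv2.imread("pics/w1.png"); big=cv2.resize(im,None,fx=4,fy=4,interpolation=cv2.INTER_CUBIC)
X=loc(70,33)@C.T+p[:3]; q=P(X)
for i in range(3): cv2.polylines(big,[np.int32((q[4*i:4*i+4]+.5)*4)],True,(0,255,0),1)
E4=np.array([[u,v,0] for u,v in((-115,-177),(-115,177),(115,177),(115,-177))])@C.T+p[:3]
cv2.polylines(big,[np.int32((P(E4)+.5)*4)],True,(0,0,255),1)
for y in(-104,0,104):
  for th,col in((0,(255,0,0)),(.35,(0,255,255)),(.7,(255,0,255))):
    a=th-.35; X=np.array([[46*np.sin(a),y,-58+46*np.cos(a)]])@C.T+p[:3]
    cv2.circle(big,tuple(int(v) for v in (P(X)[0]+.5)*4),4,col,-1)
big=cv2.resize(big[230:1070,620:1860],(800,542)); cv2.imwrite("pics/w1o.png",big)
E
```

```text
[558.02  26.75 124.83   0.08  72.81  36.14] [[0.4  0.54]
 [0.01 2.04]
 [0.44 0.23]
 [4.73 0.77]
 [0.88 0.08]
 [0.06 0.24]
 [0.06 0.3 ]
 [0.35 0.77]
 [1.41 0.16]
 [1.65 0.62]
 [4.84 0.54]
 [0.43 0.14]
 [1.23 1.13]
 [0.25 1.25]
 [0.17 0.29]]
[  13.86 -103.87  -12.95]
[  4.5   -3.65 -14.9 ]
[-16.59 102.16 -18.94]
```

View pics/w1o.png

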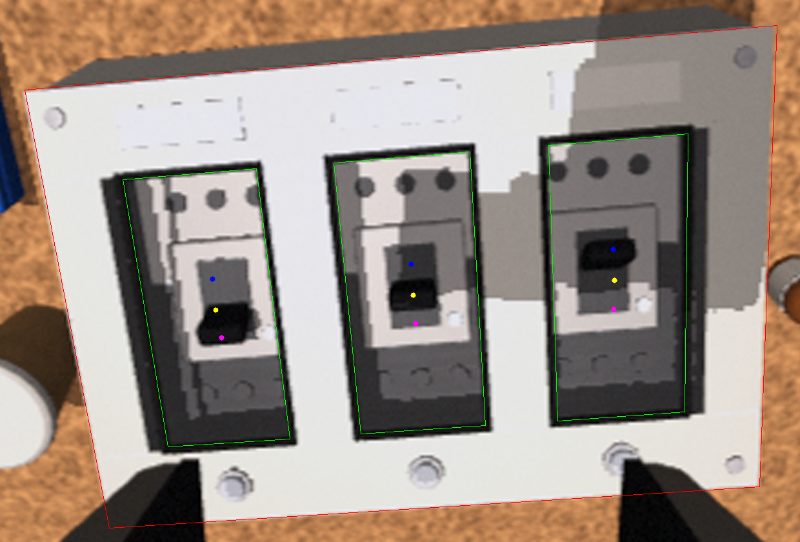

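The fit matches within 1–2 mm, with yaw 0.08. The middle window holds the tripped lever (on the yellow 0.35 mark). The left lever is on and the right lever is off. I'll shut the fingers, keep the jaws along the cover's y, and hover at the entry point for a check.

```bash
cat >> h.py <<'E'
p=np.load("p.npy") if __import__("os").path.exists("p.npy") else np.zeros(4)
C=frame(p[3]); ROT=tool(p[3],"y",1)
W=lambda x,z,y=0:p[:3]+C@np.array([x,y,z],float)
def st():
    o=robot.observe(); return np.r_[o["t"],C.T@(np.array(o["tcp_pos"])-p[:3]),C.T@np.array(o["contact_force"])]
E
python3 - <<'E'
from h import *
np.set_printoptions(precision=2,suppress=True)
for x,z in((38,-30),(0,-30),(-40,-30)): print(kin.ik(W(x,z),ROT))
grip(0.0,20)
robot.servo_line(W(38,120),feed=200,rotation=ROT)
robot.servo_line(W(38,25),feed=120)
robot.hold(.3)
print(st(),robot.observe()["grip_width"])
save(viewer.read_camera("wrist"),"w2.png")
print(px("wrist",W(38,25)),px("wrist",W(38,0)))
E
```

```text
[ 0.42  0.52 -0.66  1.98  0.64  0.56  1.  ]
[ 0.37  0.46 -0.58  2.08  0.58  0.48  1.03]
[ 0.33  0.4  -0.51  2.17  0.55  0.4   1.04]
[ 8.36 38.31 -0.14 25.47 -0.11  0.35  0.83] 0.007139727282980766
[313.97 251.43] [313.97 235.18]
```

View pics/w2.png

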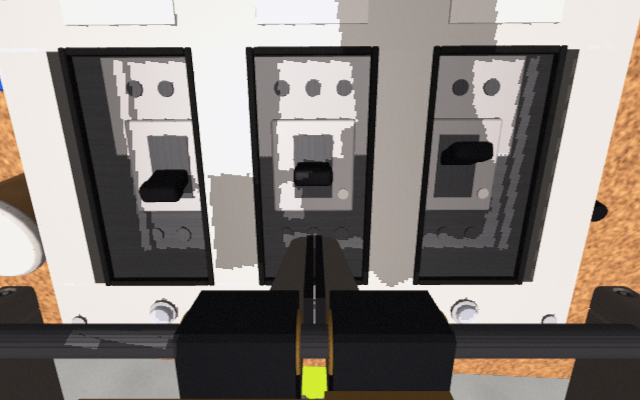

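The picture shows the shut fingers centred at column 314. The middle window's clear opening is columns 257–371 and rows 55–281, so the fingers are well aligned. I go in and push to off, stepping against the measured force.

```bash
cat >> h.py <<'E'
def push(x0,x1,step,lim=22):
    d=np.sign(x1-x0); x=x0
    while (x1-x)*d>0:
        x+=d*step; robot.servo_line(W(x,-30),feed=30); s=st(); print(s)
        if abs(s[4])>lim or abs(s[5])>15 or abs(s[6])>20: break
    return x
E
python3 - <<'E'
from h import *
np.set_printoptions(precision=2,suppress=True)
print(px("wrist",W(-70,0)),px("wrist",W(70,0)),px("wrist",W(0,0,33)),px("wrist",W(0,0,-33)))
robot.servo_line(W(38,-30),feed=60); s=st(); print(s)
if abs(s[4:]).max()<4:
    push(38,14,6); x=push(14,0,2); robot.hold(.3); print(st())
E
```

```text
[313.75  52.99] [314.03 279.65] [367.76 177.21] [260.06 177.33]
[  9.47  38.31   0.1  -29.71  -0.    -0.59  -0.23]
[  9.82  31.82  -0.12 -29.79  -0.03  -1.17   0.33]
[ 10.18  25.78   0.01 -30.     0.35   0.83  -0.69]
[ 10.53  19.78  -0.03 -29.99  -1.61  -0.05  -0.76]
[ 10.88  15.8    0.02 -29.36   5.48  -0.25   0.45]
[ 11.12  13.95   0.03 -29.27   6.25  -0.95   2.46]
[ 11.38  11.82   0.01 -29.26   5.52  -0.72   4.44]
[ 11.62   9.68   0.02 -29.33   5.69  -0.32   3.51]
[ 11.88   7.53   0.03 -29.45   5.2   -1.92   3.09]
[ 12.12   5.44   0.09 -29.66   6.11  -1.02   0.01]
[ 12.38   5.15   0.05 -29.47   9.77  -0.9   -3.16]
[ 12.62   4.89   0.11 -29.21  13.29  -1.52  -5.12]
[ 12.93   4.92   0.09 -29.24  12.4   -0.72  -5.59]
```

At x ≈ 5 the motion stops and the force rises from 6 to 13 N. That is the off stop, expected at about 6. Next I withdraw, check, and cross over to the low side.

```bash
python3 - <<'E'
from h import *
np.set_printoptions(precision=2,suppress=True)
robot.servo_line(W(14,-30),feed=40)
robot.servo_line(W(25,25),feed=80)
robot.servo_line(W(-40,25),feed=100)
robot.hold(.2); print(st())
save(viewer.read_camera("wrist"),"w3.png")
E
```

```text
[ 15.28 -39.39   0.09  24.98   0.07   0.01  -0.64]
```

View pics/w3.png

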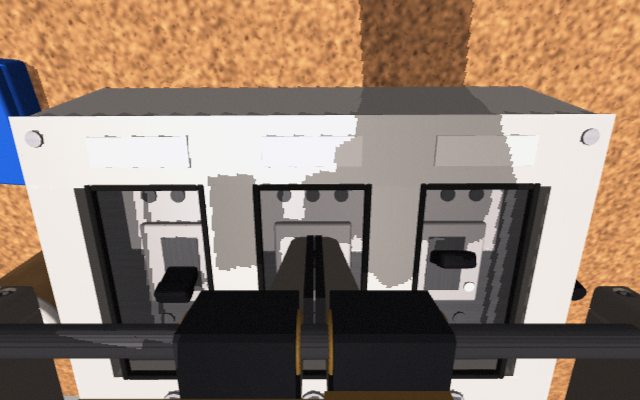

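The fingers, tip at (314,238), hide the middle lever. The side levers are unchanged at (178,284) and (453,259). I descend in stages and watch the force.

```bash
python3 - <<'E'
from h import *
np.set_printoptions(precision=2,suppress=True)
ok=True
for z in (-5,-13,-20,-30):
    robot.servo_line(W(-40,z),feed=60); s=st(); print(s)
    if abs(s[4:]).max()>4: ok=False; break
if ok:
    push(-40,-28,6); x=push(-28,2,2.5); robot.hold(.4); print(st())
E
```

```text
[ 15.97 -39.99   0.29  -5.06   0.19  -0.06  -0.07]
[ 16.26 -40.15   0.01 -13.13  -0.49   0.26   0.5 ]
[ 16.52 -40.25   0.02 -20.2    0.5    0.7   -0.08]
[ 16.84 -40.36   0.11 -30.38  -0.09   0.04  -0.52]
[ 17.19 -33.56  -0.02 -29.87  -0.09  -0.23  -0.7 ]
[ 17.54 -29.34  -0.17 -30.2   -4.47  -0.5    3.92]
[ 17.79 -27.89  -0.26 -30.31  -5.7    0.96   5.07]
[ 18.04 -25.39  -0.32 -30.3   -6.16   0.52   6.04]
[ 18.29 -22.59  -0.33 -30.28  -6.95   0.14   4.98]
[ 18.54 -19.75  -0.34 -30.24  -5.77   0.25   4.48]
[ 18.79 -16.95  -0.33 -30.18  -4.2    0.09   3.72]
[ 19.04 -14.55  -0.31 -30.22  -4.49  -0.65   4.08]
[ 19.29 -12.43  -0.34 -30.3   -5.52  -0.9    4.73]
[ 19.54 -10.04  -0.31 -30.36  -5.37   0.05   3.45]
[ 19.79  -7.79  -0.32 -30.49  -5.03   0.1    2.65]
[ 20.04  -5.64  -0.32 -30.62  -6.27   0.48   2.32]
[ 20.29  -3.74  -0.32 -30.82  -6.7    1.23   1.98]
[ 20.54  -3.41  -0.37 -31.05 -11.64   0.15   6.63]
[ 20.94  -3.41  -0.39 -31.03 -11.     0.68   6.03]
```

The lever first touched at finger edge ≈ -19, which confirms it was at off. The on stop came at -3.4 with the force doubling. Now I withdraw and check.

```bash
python3 - <<'E'
from h import *
np.set_printoptions(precision=2,suppress=True)
robot.servo_line(W(-14,-30),feed=40)
robot.servo_line(W(-25,25),feed=80)
robot.servo_line(W(0,200),feed=150); robot.hold(.3); print(st())
im=viewer.read_camera("wrist")
P=lambda *a:px("wrist",W(*a))
big=cv2.resize(im,None,fx=3,fy=3,interpolation=cv2.INTER_CUBIC)
for y in(-104,0,104):
  for th,col in((0,(0,0,255)),(.35,(255,255,0)),(.7,(255,0,255))):
    a=th-.35; q=P(46*np.sin(a),-58+46*np.cos(a),y); cv2.circle(big,tuple(int(v) for v in (q+.5)*3),4,col,-1)
save(cv2.resize(big[200:900,450:1500],(800,533)),"w4.png")
for d in viewer.pinpoint("tip_a","wrist"): print(round(d["confidence"],2),C.T@(w("wrist",d["at"])-p[:3]))
viewer.read_camera("top")
for n in ["microscope","cup","slide_box","oil_bottle"]:
    for d in viewer.pinpoint(n,"top")[:1]: print(n,w("top",d["at"]))
E
```

```text
[ 23.97  -0.21   0.12 199.65  -0.09   0.83   0.65]
0.81 [ 20.23  -3.03 -14.14]
0.73 [  15.03 -102.82  -13.45]
0.57 [-17.23  99.01 -18.76]
microscope [494.07 427.47   2.35]
cup [ 644.37 -225.32    1.39]
slide_box [ 494.26 -257.93    3.65]
oil_bottle [602.57 276.37  -0.22]
```

View pics/w4.png

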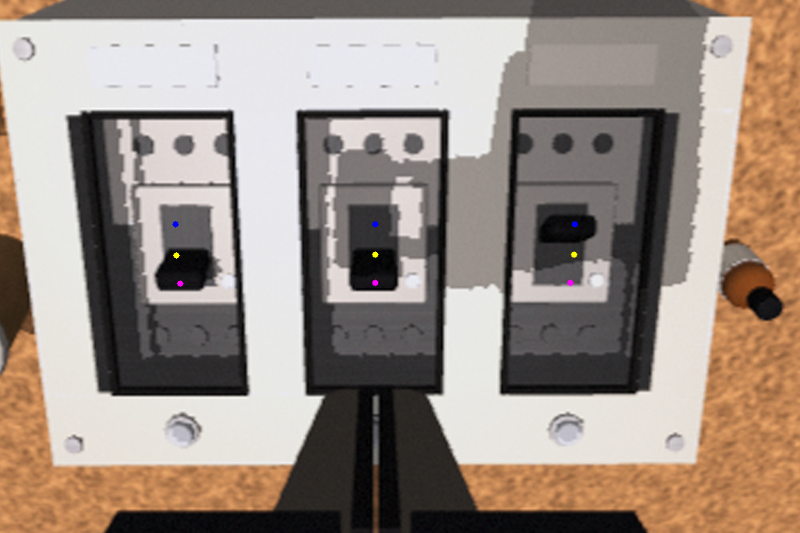

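The middle lever at (375,270) now matches the left lever, which is fully on at (182,270). The right lever is still off and the bystanders have not moved. I hand the job in.

```bash
python3 -c "
from h import *
robot.job_done()"
```

```text
the job is handed in; nothing more can be done
```

I reset the tripped breaker, which was the one in the middle window, and handed the job in. With shut fingers about 30 mm below the cover face, I pushed its lever to the off stop, then from the other side to the on stop, and withdrew. That took about 24 s of the 54 s allowed.

- **Off:** the lever stopped moving at x ≈ 5 mm while the force rose to 13 N. The fingers hid the lever in the picture at that moment. The point where they next met it, from the low side, fitted a lever fully off.
- **On:** the lever stopped at x ≈ -3.4 mm while the force rose to about 12 N. In the last wrist picture it stands level with the neighbouring lever that is fully on. The network put its tip at x = +20 mm, about 4 mm beyond the 16 mm expected; that is within its stated accuracy.
- **Other levers and bench items:** the left lever is still on and the right one still off. The microscope, cup, slide box and bottle were found within about 5 mm of their first estimates, which is about the measuring noise.
- **Guard cover:** I saw no unexpected forces that would point to a touch, but contact with the cover cannot be read directly.

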